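# Lay the thick shaft in the V-blocks

## Robot

A 6-joint arm with a two-finger parallel gripper is mounted at the origin on a cart in front of the work surface, level with it; the furniture and walls round the work are solid. World frame = base frame: x ahead of the robot, y to its left, z up, the work surface at z = 0. Lengths are in mm, angles in rad, forces in N, time in s.
With the tool pointing down it reaches from about 400 to 925 mm from the base axis. Payload 12.5 kg.
Tool frame: the origin (TCP) lies at the very end of the fingers, on their centre line; the grasp point (between the pads) lies 19 mm behind it; z points along the fingers, y is the line along which they close (so a half turn about z gives the same grasp; the last joint's range is limited). The gripper opens to 95 mm and grips with 3 to 60 N. Pads are 20 mm wide; open, the fingers measure 119 mm over their backs; the gripper's body (75 mm by 180 mm) begins 59 mm behind the grasp point.
Start: joints at [-1.239, 0.491, 1.559, -0, 1.092, -0.106], TCP at [264.992, -566.062, 214.661] pointing down, gripper open.
Joint ranges: [-3.1, 3.1], [-0.84, 2.19], [0.05, 2.79], [-1.13, 4.28], [0.06, 2.93], [-2.69, 2.69]. Speed limits (rad/s): [2.22, 2.22, 2.79, 3.14, 3.14, 3.14].

## Interface

Orientations are given as [roll, pitch, yaw] about the fixed x, y, z axes, in that order (R = Rz(yaw) Ry(pitch) Rx(roll)).
In Python, from cell import env, eyes, workorder gives the robot as it stands (env), with the cameras (eyes) and the job (workorder).
- The arm moves only by the tool hand_motion, called after "Call:" as a command line: name --argument value ..., lists and objects as JSON in quotes. Schema: {"type":"object","properties":{"rows":{"type":"object","properties":{"offsets":{"type":"array","items":{"type":"array","items":{"type":"number"},"minItems":5,"maxItems":5},"minItems":1,"maxItems":5}},"additionalProperties":false,"required":["offsets"]},"only":{"type":"string"},"quiet":{"type":"boolean"},"lines":{"type":"string"}},"required":["rows"],"additionalProperties":false}. rows is an object whose key "offsets" holds a list of rows, 1 to 5 of them, each of 5 numbers: dx, dy, dz in mm, then a turn about the tool's z in rad, then the opening from 0.0 (shut) to 1.0 (fully open); each row is the pose to reach, as a shift and turn from the pose commanded when the call began, along the tool's axes at that moment; what a row does not reach only later rows make up. A row lasts 1/12 s, in which the tool goes at most 41.7 mm and 0.125 rad, less where a joint would pass 70% of its speed; a pose out of reach is approached as far as the arm can. The fingers move at their own pace and stop on an object; the grip force is fixed at half the most. Time passes only in rows, so rows that do not move let the fingers close. The tool returns the time, the measured TCP pose, the force, the opening and the grip force at its end. only (a regular expression) keeps the lines of the reply that match it, lines (a string "A,B") keeps lines A to B, and quiet returns only ok. Input that does not fit is refused with a message, and nothing moves.
- env.state(): the state, without advancing time (a new reading comes with each control period).
- eyes.read_camera(name): name is "scene" or "top" or "wrist"; returns (picture, depth): 400x640x3 uint8, red, green, blue; 400x640 float32, mm along the optical axis (not along the pixel's ray), 0 where there is no reading.
- eyes.camera_info(name): a dict with "vertical_fov" (degrees; the focal length in pixels is half the picture's height over the tangent of half this angle, whatever the lens; pixels are square), "cx", "cy" (the principal point, pixels), "origin" and "attitude" of the camera in the world. Camera axes: x right, y down, z forward; pixel columns grow to the right and rows downward; lengths in mm; the calibration is good to about 2 mm. A picture is of the moment at which its call begins: read the wrist's pose just before it. camera_info takes no time and is no camera call; for the wrist camera it gives the pose at the moment of the call.
- workorder.job_done(): hands the job in; it is judged then, once.
The state is a dict: "t": time; "joints": joint angles; "qvel": joint speeds; "tau": joint torques, N m; "eef_pos": TCP position; "tcp_rot": TCP orientation; "ft_force": force on the tool from outside, world axes, zero at the start; "moment": the same for the moment, N m; "opening": opening from 0.0 (shut) to 1.0 (fully open); "grip_force": force on a finger pad.
Only numpy, scipy, OpenCV 4.12 (cv2) and the standard library are available. Lean on these libraries where they do the work, as an engineer would, in place of code of your own. Each camera call takes 0.05 s, during which the arm holds its last target. There are 200 camera calls.

## Task

Two hollow steel shafts are stored in the slotted wooden rack, each with only one end sticking out. Take the thicker one by its free end, lift it out and lay it down, without dropping it, in the pair of V-blocks: seated in both Vs, centred lengthwise, so that its middle is free between the blocks for the next side grip. Leave the thin shaft in the rack.

Things in the scene. Friction and masses are not known exactly. Their poses are not given: they have to be found in the camera images.
- thick_shaft: the hollow steel shaft to be moved: a plain cylinder, 18 mm diameter, 170 mm long, about 0.2 kg, both ends alike. Origin in the middle on its axis, x along its length. At the start it lies level in one rack slot (either one), axis 31 mm above the bench, its -x end sticking 65 mm out towards the robot; the rest is between the slot walls.
- thin_shaft: the other hollow steel shaft, to be left where it is: 10 mm diameter, 170 mm long, lying in the other slot in the same way, axis 27 mm above the bench, its -x end 65 mm out of the rack. Origin in the middle on its axis, x along its length.
- rack: fixed light wooden block, 115 (x) x 120 (y) x 52 mm high, with two slots open at the top and at the -x face, closed at the +x end. Slots run along x, centred at y = -38 and +38 mm, 24 mm wide, floors 22 mm above the bench. Origin at the centre of the underside; the shafts stick out on its -x side.
- v_blocks: fixed pair of steel V-blocks on a base plate 90 (x) x 84 (y) x 8 mm; origin under its centre, on the bench; grooves run along x. Blocks: 18 (x) x 60 mm (y), tops at 50 mm, centred at x = -28 and +28 mm: 38 mm clear between them. The Vs: 90 degrees, 40 mm wide at the top, root at 30 mm height, y = 0. Seated, the thick shaft has its axis 43 mm above the bench.

How it is judged:
By the outcome, as a careful person would: the job done as asked, in the order asked, and still so for the second after the job is handed in, with the robot touching nothing.
It also fails if it takes over 29 s, if anything falls off the work surface, if the arm or the gripper's body presses on something with over 40 N, if the wrist force passes 120 N, or if a joint passes its speed limit or range.

## Working session

There is one attempt and no reset: what is moved stays moved. The work goes in short steps, Python scripts to look and compute and a tool call to move; the robot and the scene stay as the last step left them, time stands still between calls to the robot, and variables do not carry over. Pictures are saved under pics/ and viewed, at most 10 in all, crops included, and the job is handed in when it is done.

```bash
ls; mkdir -p pics
```

Create h.py:
```python
import numpy as np, cv2
from scipy.spatial.transform import Rotation as R
from cell import env, eyes, workorder
def grab(name,fn=None):
    ci=eyes.camera_info(name); im,d=eyes.read_camera(name)
    if fn: cv2.imwrite('pics/'+fn,im[:,:,::-1])
    return ci,im,d
def rot(ci):
    a=np.array(ci['attitude'],float)
    return a if a.shape==(3,3) else R.from_euler('xyz',a).as_matrix()
def cloud(ci,d):
    f=200/np.tan(np.radians(ci['vertical_fov'])/2)
    v,u=np.mgrid[:400,:640]
    p=np.stack([(u-ci['cx'])/f*d,(v-ci['cy'])/f*d,d],-1)
    return p@rot(ci).T+np.array(ci['origin'])
```

Run:
```python
from h import *
print(env.state())
for n in('top','scene'):
    ci,im,d=grab(n,n+'1.png');print(ci,(d>0).mean())
    np.savez(n+'1.npz',im=im,d=d)
```

```text
cell.py
pics
{'t': 0.0, 'joints': array([-1.23860664e+00,  4.91552208e-01,  1.55945863e+00, -1.06260752e-05,
        1.09165749e+00, -1.05594976e-01]), 'qvel': array([ 0.00242954, -0.00208043,  0.00075545, -0.00055875,  0.00096803,
       -0.00111145]), 'tau': array([-6.50608454e-04, -6.12646222e+01, -2.58192211e+01,  6.92373002e-02,
        4.81883681e-02, -8.91082459e-05]), 'eef_pos': array([ 264.90200762, -565.82249313,  214.06314505]), 'tcp_rot': array([-3.14052198e+00, -1.04002895e-04,  4.37789513e-01]), 'ft_force': array([ 0.29112351, -0.36038536, -0.00172987]), 'moment': array([-0.01608751, -0.03191026,  0.04543158]), 'grip_force': 0.0, 'opening': 1.0013728380433273}
{'vertical_fov': 46.445699047821805, 'cx': 319.16988904974727, 'cy': 196.35184815500486, 'origin': array([508.54096953, 234.47989781, 917.17677338]), 'attitude': array([-3.11184644,  0.00470177, -1.58703215])} 0.99598828125
{'vertical_fov': 47.261890830759754, 'cx': 329.37572838415616, 'cy': 190.95514750687494, 'origin': array([142.76106174, 668.22235252, 670.27240974]), 'attitude': array([-2.37099683,  0.01813812, -2.38238298])} 0.99594140625
```

View pics/top1.png

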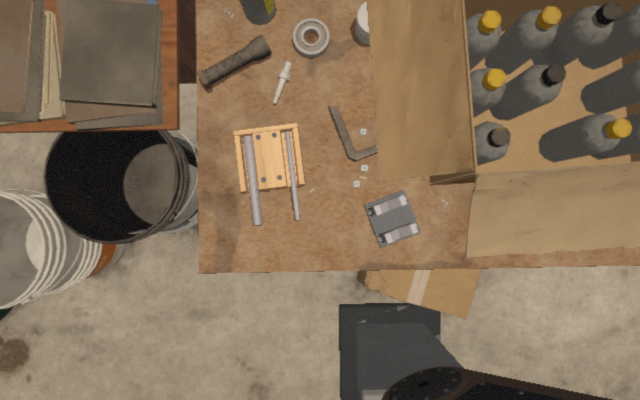

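View pics/scene1.png

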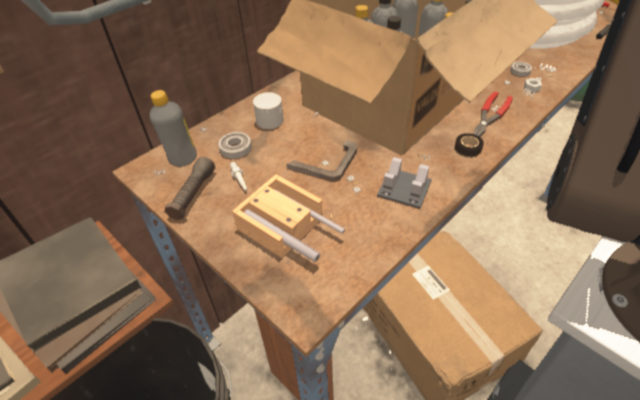

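The top view shows the rack centred near (269,157). The thick shaft is in the left slot with its free end at (257,224), the thin one is in the right slot ending at (297,218), and the V-blocks are at (393,219). The scene view agrees: thick shaft end at (315,255), V-blocks at (405,187), and the box flap is up beyond the V-blocks.

Create m.py:
```python
from h import *
def ray(ci,uv,z):
    f=200/np.tan(np.radians(ci['vertical_fov'])/2); uv=np.atleast_2d(uv).astype(float)
    r=np.c_[(uv[:,0]-ci['cx'])/f,(uv[:,1]-ci['cy'])/f,np.ones(len(uv))]@rot(ci).T
    o=np.array(ci['origin']); return o+r*((z-o[2])/r[:,2])[:,None]
```

Run:
```python
from m import *
ci=eyes.camera_info('top'); D=np.load('top1.npz'); im,d=D['im'],D['d']; P=cloud(ci,d)
hsv=cv2.cvtColor(im,cv2.COLOR_RGB2HSV)
g=((hsv[...,1]<60)).astype(np.uint8)
print('bench z',[np.round(P[y,x],1) for y,x in((240,330),(250,230),(200,330))])
for n,(x0,y0,x1,y1),z in(('thick',(240,130,266,230),31),('thin',(283,125,303,223),27)):
    m=np.zeros_like(g); m[y0:y1,x0:x1]=g[y0:y1,x0:x1]
    k,l,s,c=cv2.connectedComponentsWithStats(m); i=1+s[1:,4].argmax(); M=l==i
    v,u=np.nonzero(M); r=cv2.minAreaRect(np.c_[u,v].astype(np.float32)); B=cv2.boxPoints(r)
    W=ray(ci,B,z); 
    e=[(B[j]+B[(j+1)%4])/2 for j in range(4)]; 
    L=[np.linalg.norm(B[j]-B[(j+1)%4]) for j in range(4)]
    E=ray(ci,[e[j] for j in range(4) if L[j]<max(L)/2],z)
    dd=E[0]-E[1]; print(n,s[i],'ends',E.round(1).tolist(),'len',np.linalg.norm(dd).round(1),'wid',np.linalg.norm(W[0]-W[1]).round(1),np.linalg.norm(W[1]-W[2]).round(1),'yaw',np.arctan2(dd[1],dd[0]), 'z95',np.percentile(P[M][:,2],[5,50,95]))
# rack top: z 45..60 woody
sub=np.zeros((400,640),bool); sub[115:205,225:315]=1
M=sub&(P[...,2]>44)&(P[...,2]<62)
Q=P[M][:,:2].astype(np.float32); print('rack',len(Q),cv2.minAreaRect(Q))
sub[:]=0; sub[185:252,355:430]=1
H=sub&(P[...,2]>34)&(P[...,2]<60); print('vb tops',cv2.minAreaRect(P[H][:,:2].astype(np.float32)),P[H][:,2].max())
dark=(sub&(hsv[...,2]<115)&(hsv[...,1]<70)).astype(np.uint8)
k,l,s,c=cv2.connectedComponentsWithStats(dark); i=1+s[1:,4].argmax()
print('base',s[i]); pl=sub&(P[...,2]>4.5)
print('pl',cv2.minAreaRect(P[pl][:,:2].astype(np.float32)))
M=(l==i); v,u=np.nonzero(M); r=cv2.minAreaRect(np.c_[u,v].astype(np.float32)); print(ray(ci,cv2.boxPoints(r),8).round(1), ray(ci,r[0],8))
# flap hazards
for (x,y) in((380,170),(420,150),(420,175),(465,175),(480,190),(480,250),(560,240),(390,60)): print((x,y),P[y,x].round(0))
cv2.imwrite('pics/crop.png',cv2.resize(im[110:260,225:435,::-1],None,fx=3.8,fy=3.8,interpolation=cv2.INTER_CUBIC))
```

```text
bench z [array([449.5, 218.4,  -5.9]), array([433.5, 414.9,   1.1]), array([528.4, 217.1,  -1.6])]
thick [243 136  19  89 787] ends [[653.3, 374.0, 31.0], [483.8, 356.2, 31.0]] len 170.4 wid 17.3 170.4 yaw 0.1049834441212931 z95 [33.54033513 38.02093013 41.49308729]
thin [285 131  15  89 422] ends [[661.7, 298.6, 27.0], [492.1, 280.8, 27.0]] len 170.5 wid 10.4 170.5 yaw 0.1047215561878603 z95 [24.98717702 30.56734888 33.73515149]
rack 2557 ((609.306884765625, 330.87664794921875), (115.24190521240234, 120.19400024414062), 6.229754447937012)
vb tops ((490.1863708496094, 96.58157348632812), (73.78739929199219, 60.52250671386719), 20.159513473510742) 53.90742696684083
base [364 198  50  49 560]
pl ((495.78802490234375, 141.84307861328125), (131.0928192138672, 165.68800354003906), 19.79511260986328)
[[517.  152.4   8. ]
 [544.9  76.9   8. ]
 [462.9  47.    8. ]
 [435.1 122.3   8. ]] [[489.9413442   99.64855888   8.        ]]
(380, 170) [568. 144. 209.]
(420, 150) [595.  87. 231.]
(420, 175) [558.  88. 229.]
(465, 175) [573. -48.   6.]
(480, 190) [534.   9. 257.]
(480, 250) [443.  -9. 195.]
(560, 240) [ 457. -129.  203.]
(390, 60) [734. 127. 217.]
```

View pics/crop.png

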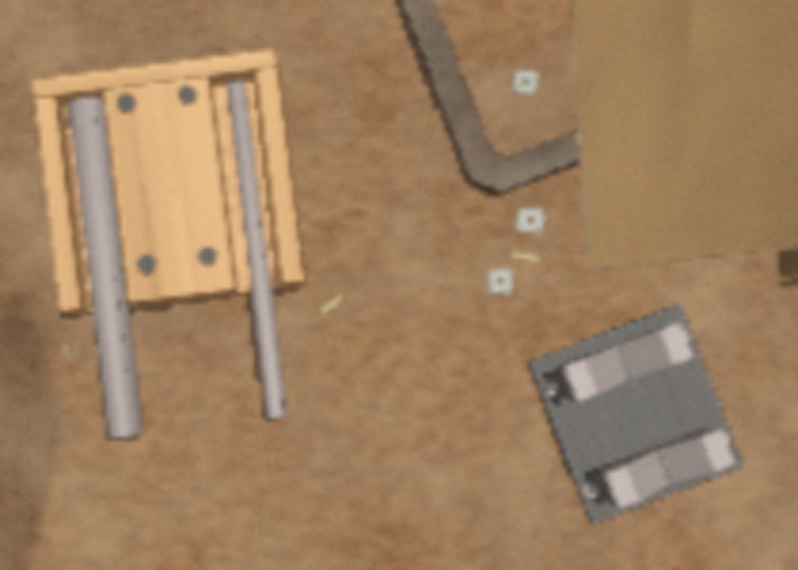

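The crop confirms the shafts: thick end at crop (124,437), thin end at (275,417). The V-grooves sit at crop (632,368) and (675,465), and the flap edge is just up and right of the V-blocks. Next I check clearance to the flaps and compute the move to pregrasp.

Create go.py:
```python
from m import *
def go(xyz,yaw):
    s=env.state(); Rm=R.from_euler('xyz',s['tcp_rot']).as_matrix()
    print('t',s['t'],'eef',s['eef_pos'].round(1),'rot',s['tcp_rot'].round(4),'q',s['joints'].round(2))
    print('tool shift',(Rm.T@(np.array(xyz)-s['eef_pos'])).round(1),'turn',round(s['tcp_rot'][2]-yaw,3))
```

Run:
```python
from go import *
c=np.array([490,97.5]); a=.352; ux=np.array([np.cos(a),np.sin(a)]); uy=np.array([-ux[1],ux[0]])
g=c-52*ux
for n in('top','scene'):
    ci=eyes.camera_info(n); P=cloud(ci,np.load(n+'1.npz')['d']).reshape(-1,3)
    q=np.c_[(P[:,:2]-g)@ux,(P[:,:2]-g)@uy,P[:,2]]
    S=q[(abs(q[:,0])<60)&(abs(q[:,1])<180)&(q[:,2]>90)&(q[:,2]<400)]
    print(n,len(S))
    for b in range(-180,180,20):
        t=S[(S[:,1]>=b)&(S[:,1]<b+20)]
        if len(t): print(b,len(t),t.min(0).round(),t.max(0).round())
s=np.array([568.2,364.9]); k=.106; gp=s-52*np.array([np.cos(k),np.sin(k)]); print('grasp',gp,'place',g)
go([*gp,214],k)
```

```text
top 5296
-180 1091 [ -60. -180.  197.] [  60. -160.  281.]
-160 1054 [ -60. -160.  194.] [  60. -140.  277.]
-140 1019 [ -55. -140.  193.] [  60. -120.  272.]
-120 954 [ -48. -120.  193.] [  60. -100.  264.]
-100 842 [ -43. -100.  193.] [ 60. -80. 253.]
-80 336 [-37. -80. 194.] [ 36. -61. 229.]
scene 2741
-180 499 [ -60. -180.  103.] [  60. -160.  280.]
-160 510 [ -59. -160.  194.] [  60. -140.  275.]
-140 543 [ -54. -140.  195.] [  60. -120.  267.]
-120 507 [ -46. -120.  193.] [  60. -100.  264.]
-100 467 [ -40. -100.  193.] [ 60. -80. 252.]
-80 214 [-35. -80. 195.] [ 35. -61. 229.]
-60 1 [-28. -60. 195.] [-28. -60. 195.]
grasp [516.49186257 359.39831634] place [441.18837797  79.57165498]
t 0.1 eef [ 264.9 -565.8  214.1] rot [-3.1406e+00 -1.0000e-04  4.3780e-01] q [-1.24  0.49  1.56  0.    1.09 -0.11]
tool shift [ 620.1 -731.3    0.9] turn 0.332
```

First call: rise 150 and turn 0.332: rows: [0,0,-40,.11,1],...

Call:
hand_motion --rows '{"offsets": [[0, 0, -40, 0.11, 1], [0, 0, -80, 0.22, 1], [0, 0, -120, 0.332, 1], [0, 0, -150, 0.332, 1], [0, 0, -150, 0.332, 1]]}'

```text
t: 0.52
eef_pos: [265.4, -567.1, 371.2]
tcp_rot: [3.132, -0.002, 0.105]
ft_force: [-0.4, -0.3, 0.3]
opening: 1.002
grip_force: 0.0
```

```bash
python3 -c "
from go import *
go([516.5,359.4,364],.106)"
```

```text
t 0.5167 eef [ 265.4 -567.1  371.2] rot [ 3.1324e+00 -2.1000e-03  1.0540e-01] q [-1.24  0.38  1.32  0.    1.43  0.23]
tool shift [ 3.472e+02 -8.950e+02 -3.000e-01] turn -0.001
```

Move 347,-895: length 960: 23+ rows. per row: 15, -38.9. 5 rows: 75,-193. 4 calls 300,-772, then rest.

Call:
hand_motion --rows '{"offsets": [[15, -38, 0, 0, 1], [30, -76, 0, 0, 1], [45, -115, 0, 0, 1], [60, -154, 0, 0, 1], [75, -193, 0, 0, 1]]}' --quiet true

```text
ok
```

Call:
hand_motion --rows '{"offsets": [[15, -38, 0, 0, 1], [30, -76, 0, 0, 1], [45, -115, 0, 0, 1], [60, -154, 0, 0, 1], [75, -193, 0, 0, 1]]}' --quiet true

```text
ok
```

Call:
hand_motion --rows '{"offsets": [[15, -38, 0, 0, 1], [30, -76, 0, 0, 1], [45, -115, 0, 0, 1], [60, -154, 0, 0, 1], [75, -193, 0, 0, 1]]}'

```text
t: 1.77
eef_pos: [427.0, 34.6, 364.2]
tcp_rot: [3.142, 0.0, 0.106]
ft_force: [0.4, -1.6, -0.4]
opening: 0.999
grip_force: 0.0
```

```bash
python3 -c "
from go import *
go([516.5,359.4,364],.106)"
```

```text
t 1.7667 eef [427.   34.6 364.2] rot [3.1415e+00 3.0000e-04 1.0620e-01] q [-0.07  0.06  1.77 -0.    1.31  1.39]
tool shift [ 1.234e+02 -3.135e+02  2.000e-01] turn 0.0
```

Call:
hand_motion --rows '{"offsets": [[0, 0, 0, 0, 1], [0, 0, 0, 0, 1]]}' --lines "1,2"

```text
t: 1.93
eef_pos: [427.2, 34.4, 363.9]
```

Run:
```python
from m import *
for n in('wrist','scene'):
    ci,im,d=grab(n,n+'2.png'); print(n,ci); np.savez(n+'2.npz',im=im,d=d,allow=1)
    import pickle; pickle.dump(ci,open(n+'2.pkl','wb'))
a=cv2.imread('pics/wrist2.png');b=cv2.imread('pics/scene2.png')
cv2.imwrite('pics/both2.png',cv2.resize(np.vstack([a,b]),None,fx=.74,fy=.74,interpolation=cv2.INTER_AREA))
```

```text
wrist {'vertical_fov': 70.4968565671252, 'cx': 317.67362643728524, 'cy': 199.24229361118614, 'origin': array([505.2654808 ,  43.08974909, 534.53177198]), 'attitude': array([ 2.85862849e+00,  5.37170897e-04, -1.45955064e+00])}
scene {'vertical_fov': 47.261890830759754, 'cx': 329.37572838415616, 'cy': 190.95514750687494, 'origin': array([142.76106174, 668.22235252, 670.27240974]), 'attitude': array([-2.37099683,  0.01813812, -2.38238298])}
```

View pics/both2.png

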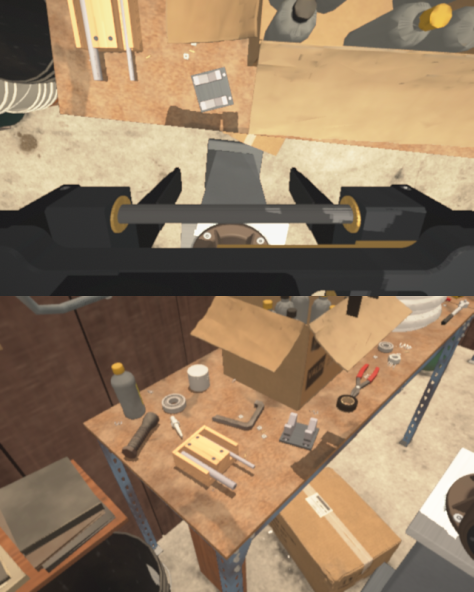

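The wrist view (top half) shows the V-blocks at (212,88) and the gripper's body long across the closing direction. The scene view (bottom half) doesn't show the gripper. I'll measure the body height from the top camera, and refine the V-blocks from the wrist view.

Run:
```python
from m import *
import pickle
s=env.state(); T=R.from_euler('xyz',s['tcp_rot']).as_matrix()
ci,im,d=grab('top','top2.png'); P=cloud(ci,d).reshape(-1,3)
W=cloud(pickle.load(open('wrist2.pkl','rb')),np.load('wrist2.npz')['d']).reshape(-1,3)
for n,p in(('top',P),('wrist',W)):
    q=(p-s['eef_pos'])@T; q=q[(abs(q[:,0])<120)&(abs(q[:,1])<130)&(q[:,2]<40)&(q[:,2]>-400)]
    print(n,len(q))
    for b in range(-130,130,20):
        t=q[(q[:,1]>=b)&(q[:,1]<b+20)]
        if len(t)>3: print(b,len(t),'x',t[:,0].min().round(),t[:,0].max().round(),'z',np.percentile(t[:,2],[0,5,50,95,100]).round())
# V-block refine from wrist depth
w=W[(W[:,0]>430)&(W[:,0]<550)&(W[:,1]>40)&(W[:,1]<155)]
h=w[(w[:,2]>28)&(w[:,2]<58)]; print('vb',cv2.minAreaRect(h[:,:2].astype(np.float32)),len(h),np.percentile(h[:,2],98),'bench',np.median(w[abs(w[:,2])<5][:,2]))
```

```text
top 23006
-90 1853 x -36.0 34.0 z [-280. -121. -120. -110.  -80.]
-70 13631 x -39.0 56.0 z [-325. -321. -287. -120.  -81.]
-50 5498 x -36.0 56.0 z [-323. -318. -178. -120.  -84.]
-30 674 x 21.0 48.0 z [-302. -297. -279.  -93.  -89.]
-10 232 x 21.0 45.0 z [-273. -228.  -95.  -92.  -90.]
10 132 x 21.0 39.0 z [-229. -228.  -94.  -91.  -90.]
30 83 x 27.0 34.0 z [-102. -101.  -93.  -85.  -82.]
50 443 x 20.0 34.0 z [-122. -121. -102.  -88.  -80.]
70 453 x 15.0 34.0 z [-123. -121. -120.  -95.  -80.]
90 7 x 16.0 29.0 z [-120. -120. -119. -119. -119.]
wrist 82276
-90 4724 x 15.0 36.0 z [-123. -121. -103.  -85.  -79.]
-70 17142 x -13.0 36.0 z [-128. -121. -102.  -47.   -0.]
-50 7939 x -10.0 33.0 z [-129. -127. -118.  -49.   -1.]
-30 7462 x 23.0 31.0 z [-130. -127. -119.  -93.  -89.]
-10 8907 x 20.0 79.0 z [-170. -170. -120.  -94.  -90.]
10 7192 x 15.0 31.0 z [-129. -125. -117.  -93.  -89.]
30 12041 x -32.0 36.0 z [-123. -121. -101.  -28.    0.]
50 14058 x -8.0 37.0 z [-123. -121. -114.  -88.  -10.]
70 2810 x 16.0 36.0 z [-121. -113. -102.  -83.  -78.]
vb ((490.7799072265625, 97.9132080078125), (74.0859375, 60.12797927856445), 20.01551055908203) 853 52.210171620292094 bench 0.2666489621611845
```

View pics/top2.png

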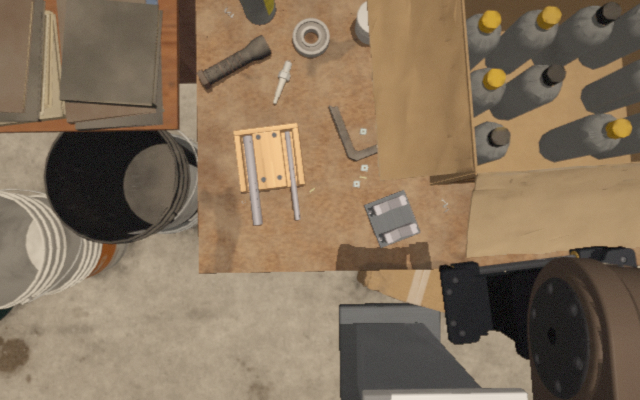

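The top view shows the gripper over (530,285), with its wings ending 123 mm behind the TCP. At the placing pose they reach z≈147, below the flap edge (≥193), so there is clearance. Continuing to pregrasp.

Call:
hand_motion --rows '{"offsets": [[15, -38, 0, 0, 1], [30, -76, 0, 0, 1], [45, -115, 0, 0, 1], [60, -154, 0, 0, 1], [74, -193, 0, 0, 1]]}' --quiet true

```text
ok
```

Call:
hand_motion --rows '{"offsets": [[15, -38, 30, 0, 1], [30, -76, 60, 0, 1], [45, -120, 90, 0, 1], [45, -120, 120, 0, 1], [45, -120, 150, 0, 1]]}' --quiet true

```text
ok
```

Call:
hand_motion --rows '{"offsets": [[0, 0, 40, 0, 1], [0, 0, 80, 0, 1], [0, 0, 100, 0, 1], [0, 0, 100, 0, 1]]}'

```text
t: 3.25
eef_pos: [511.8, 353.2, 109.8]
tcp_rot: [3.138, 0.007, 0.103]
ft_force: [-1.0, -0.1, 0.4]
opening: 1.002
grip_force: 0.0
```

```bash
python3 - <<'E'
from go import *
ci,im,d=grab('wrist','wrist3.png'); np.savez('wrist3.npz',im=im,d=d)
W=cloud(ci,d)
w=W.reshape(-1,3)
for n,s,z,r in(('thick',(568.2,364.9),31,9),('thin',(576.9,289.7),27,5)):
    k=.106;ux=np.array([np.cos(k),np.sin(k)]);uy=np.array([-ux[1],ux[0]])
    q=w-[*s,0]; a=q[:,:2]@ux; b=q[:,:2]@uy
    m=(abs(b)<25)&(a>-110)&(a<-24)&(w[:,2]>z-2)&(w[:,2]<z+r+4)
    print(n,m.sum(),'a',a[m].min(),'b',np.percentile(b[m],[1,50,99]),'fit',np.polyfit(a[m],b[m],1),'z',np.percentile(w[m][:,2],[50,98]))
go([512.5,359,12],.106)
E
```

```text
thick 1239 a -83.97327370052184 b [-7.90334255  0.27809648  9.25332311] fit [0.00139794 0.48357624] z [39.32920769 41.51220048]
thin 649 a -84.20538728693768 b [-4.01075262  1.61709251  5.2811703 ] fit [-0.00707366  0.98018815] z [31.70419983 33.50346841]
t 3.3 eef [512.9 354.1 112.9] rot [3.1399 0.0037 0.1032] q [ 0.5   0.6   1.66 -0.    0.88  1.97]
tool shift [  0.5  -5.1 100.9] turn -0.003
```

View pics/wrist3.png

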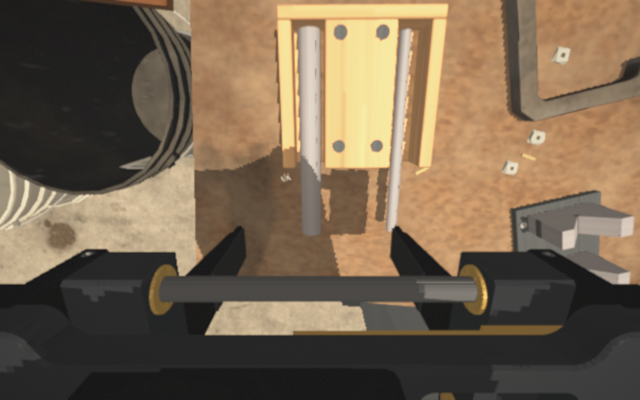

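The wrist view shows the thick shaft's end at (312,233) between the fingers and the thin one at (392,230) outside them. The positions agree with the first fix to within 1 mm. Partly closing, descending and gripping.

Call:
hand_motion --rows '{"offsets": [[0, -5.5, 10, 0, 0.6], [0.5, -5.5, 30, 0, 0.6], [0.5, -5.5, 55, 0, 0.6], [0.5, -5.5, 80, 0, 0.6], [0.5, -5.5, 100, 0, 0.6]]}'

```text
t: 3.72
eef_pos: [513.6, 361.9, 14.9]
tcp_rot: [-3.14, -0.003, 0.105]
ft_force: [1.0, -0.4, 0.5]
opening: 0.705
grip_force: 0.0
```

Call:
hand_motion --rows '{"offsets": [[0, 0, 0, 0, 0.6], [0, 0, 0, 0, 0.6]]}'

```text
t: 3.88
eef_pos: [513.2, 361.9, 15.5]
tcp_rot: [-3.141, -0.001, 0.105]
ft_force: [0.9, -0.3, 0.5]
opening: 0.612
grip_force: 0.0
```

```bash
python3 -c "
from go import *
go([512.5,359.3,12],.106)"
```

```text
t 3.8833 eef [513.2 361.9  15.5] rot [-3.1413e+00 -8.0000e-04  1.0530e-01] q [ 0.51  0.74  1.71 -0.    0.69  1.97]
tool shift [-1.   2.5  3.5] turn -0.001
```

Call:
hand_motion --rows '{"offsets": [[-0.5, 2.3, 3, 0, 0.6], [-0.5, 2.3, 3, 0, 0.4], [-0.5, 2.3, 3, 0, 0.1], [-0.5, 2.3, 3, 0, 0], [-0.5, 2.3, 3, 0, 0]]}'

```text
t: 4.3
eef_pos: [512.5, 359.6, 12.3]
tcp_rot: [-3.141, -0.001, 0.106]
ft_force: [0.5, -1.0, -0.5]
opening: 0.376
grip_force: 0.0
```

Call:
hand_motion --rows '{"offsets": [[0, 0, 0, 0, 0], [0, 0, 0, 0, 0], [0, 0, 0, 0, 0], [0, 0, 0, 0, 0], [0, 0, 0, 0, 0]]}'

```text
t: 4.72
eef_pos: [512.3, 359.5, 11.6]
tcp_rot: [3.142, -0.0, 0.106]
ft_force: [-1.0, 0.2, 1.4]
opening: 0.18
grip_force: 30.0
```

Gripped at 30 N, opening 0.18 ≈ 17 mm. Lifting gently.

Call:
hand_motion --rows '{"offsets": [[0, 0, -3, 0, 0], [0, 0, -8, 0, 0], [0, 0, -15, 0, 0], [0, 0, -23, 0, 0], [0, 0, -31, 0, 0]]}'

```text
t: 5.13
eef_pos: [512.3, 359.4, 43.6]
tcp_rot: [3.142, -0.0, 0.106]
ft_force: [0.5, 0.4, -1.2]
opening: 0.184
grip_force: 30.0
```

Call:
hand_motion --rows '{"offsets": [[0, 0, -8, 0, 0], [0, 0, -16, 0, 0], [0, 0, -24, 0, 0], [0, 0, -30, 0, 0], [0, 0, -33, 0, 0]]}'

```text
t: 5.55
eef_pos: [512.5, 359.6, 76.8]
tcp_rot: [-3.141, -0.001, 0.106]
ft_force: [0.3, -0.0, -1.9]
opening: 0.181
grip_force: 30.0
```

Call:
hand_motion --rows '{"offsets": [[0, 0, -3, 0, 0], [0, 0, -5, 0, 0], [0, 0, -5, 0, 0]]}'

```text
t: 5.8
eef_pos: [512.3, 359.4, 80.8]
tcp_rot: [3.142, -0.0, 0.106]
ft_force: [0.3, 0.4, -0.8]
opening: 0.188
grip_force: 30.0
```

```bash
python3 - <<'E'
from go import *
ci,im,d=grab('scene','scene4.png')
c2,i2,d2=grab('wrist','wrist4.png')
cv2.imwrite('pics/b4.png',cv2.resize(np.vstack([cv2.imread('pics/scene4.png'),cv2.imread('pics/wrist4.png')]),None,fx=.74,fy=.74,interpolation=cv2.INTER_AREA))
s=env.state(); T=R.from_euler('xyz',s['tcp_rot']).as_matrix()
for c,dd in((c2,d2),(ci,d)):
    q=(cloud(c,dd).reshape(-1,3)-s['eef_pos'])@T
    m=(q[:,0]>30)&(q[:,0]<145)&(abs(q[:,1])<11)&(q[:,2]<12)&(q[:,2]>-60)
    print(m.sum()); 
    if m.sum()>20:
        a=q[m]; print(np.polyfit(a[:,0],a[:,2],1),np.polyfit(a[:,0],a[:,1],1),a.min(0),a.max(0))
go([441,80,72],.351)
E
```

```text
7449
[ 1.38692171e-02 -2.71488705e+01] [ 4.88967074e-05 -2.32582323e-01] [ 30.00117953  -9.29736452 -30.2289222 ] [130.52915026   8.79197622 -17.6521697 ]
179
[  0.08168958 -35.17742733] [-0.09926712 10.66218521] [ 98.12688177  -8.60732771 -29.38816369] [142.4875364    9.67325718 -14.37327758]
t 5.9 eef [512.2 359.4  80.3] rot [3.1414e+00 4.0000e-04 1.0570e-01] q [ 0.51  0.65  1.68 -0.    0.82  1.97]
tool shift [-100.2  270.3    8.4] turn -0.245
```

View pics/b4.png

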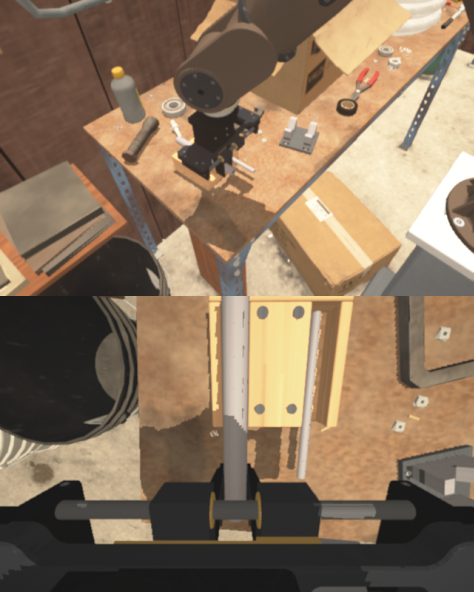

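The wrist view shows the shaft held level (slope 0.014) above the rack, with the thin shaft still in its slot at (305,450). The scene view shows the gripper over the rack and clear of the box. Carrying it over.

Call:
hand_motion --rows '{"offsets": [[-5, 14, 0, 0, 0], [-14, 38, 0, 0, 0], [-25, 66, 0, 0, 0], [-37, 96, 0, 0, 0], [-49, 128, 0, 0, 0]]}' --lines "1,2"

```text
t: 6.32
eef_pos: [476.3, 226.0, 80.3]
```

Call:
hand_motion --rows '{"offsets": [[-12, 32, 0, 0, 0], [-24, 64, 0, 0, 0], [-36, 94, 0, 0, 0], [-45, 120, 0, 0, 0], [-51, 135, 0, 0, 0]]}' --lines "1,2"

```text
t: 6.73
eef_pos: [439.7, 85.2, 80.5]
```

Call:
hand_motion --rows '{"offsets": [[-2, 5, 0, -0.03, 0], [-3.5, 8.5, 0, -0.09, 0], [-3.5, 8.5, 0, -0.16, 0], [-3.5, 8.5, 0, -0.22, 0], [-3.5, 8.5, 0, -0.245, 0]]}' --quiet true

```text
ok
```

Call:
hand_motion --rows '{"offsets": [[0, 0, 0, 0, 0], [0, 0, 0, 0, 0], [0, 0, 0, 0, 0]]}'

```text
t: 7.4
eef_pos: [438.0, 78.5, 80.5]
tcp_rot: [3.142, 0.0, 0.35]
ft_force: [1.0, -0.2, -2.3]
opening: 0.179
grip_force: 30.0
```

Create chk.py:
```python
from go import *
import sys
ci,im,d=grab('wrist',sys.argv[1])
s=env.state(); W=cloud(ci,d).reshape(-1,3); T=R.from_euler('xyz',s['tcp_rot']).as_matrix()
q=(W-s['eef_pos'])@T
m=(q[:,0]>25)&(q[:,0]<145)&(abs(q[:,1])<12)&(q[:,2]<-14)&(q[:,2]>-60); a=q[m]
print('shaft slope z,y',np.polyfit(a[:,0],a[:,2],1).round(3),np.polyfit(a[:,0],a[:,1],1).round(3),a[:,0].max().round(1))
# V-block tops in tool frame (z world 28..56), excluding the shaft
m=(W[:,2]>28)&(W[:,2]<55)&(abs(q[:,1])<60)&(q[:,0]<130)&(q[:,0]>5)&(q[:,2]>-15)
print('vb tool x,y range',q[m][:,:2].min(0),q[m][:,:2].max(0),m.sum()); print(cv2.minAreaRect(W[m][:,:2].astype(np.float32)))
go([437.7,78.1,24],.35)
```

```bash
python3 chk.py w5.png
```

```text
shaft slope z,y [ 1.4000e-02 -2.6984e+01] [ 0.    -0.235] 130.8
vb tool x,y range [ 19.01433277 -29.95943734] [93.41000521 30.36601808] 2898
((490.8854064941406, 97.62594604492188), (74.4063491821289, 60.2720947265625), 20.1099853515625)
t 7.45 eef [438.   78.5  80.6] rot [3.1415e+00 1.0000e-04 3.5010e-01] q [ 0.03  0.46  2.13 -0.    0.56  1.25]
tool shift [-0.4  0.3 56.6] turn 0.0
```

View pics/w5.png

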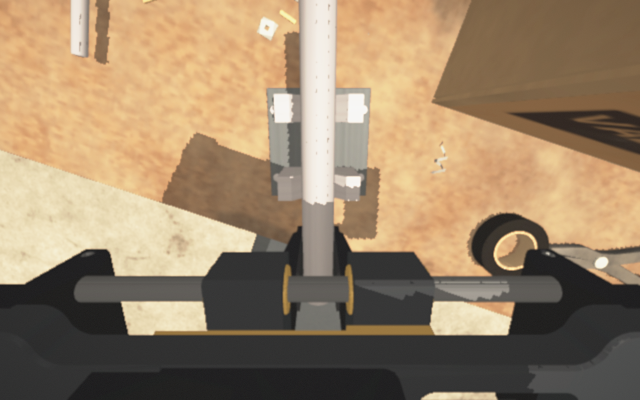

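The wrist view shows the shaft centred over both V-blocks, whose centre at (318,145) lies 56 mm ahead of the TCP. The errors are under 1 mm, so I lower it.

Call:
hand_motion --rows '{"offsets": [[0, 0, 6, 0, 0], [0, 0, 15, 0, 0], [0, 0, 25, 0, 0], [0, 0, 34, 0, 0], [0, 0, 40, 0, 0]]}'

```text
t: 7.87
eef_pos: [437.6, 78.5, 39.2]
tcp_rot: [-3.141, 0.001, 0.351]
ft_force: [0.3, -0.8, -2.5]
opening: 0.179
grip_force: 30.0
```

Call:
hand_motion --rows '{"offsets": [[0, 0.3, 4, 0, 0], [0, 0.3, 8, 0, 0], [0, 0.3, 12, 0, 0], [0, 0.3, 14, 0, 0], [0, 0.3, 15, 0, 0]]}'

```text
t: 8.28
eef_pos: [438.1, 78.2, 25.4]
tcp_rot: [3.142, 0.0, 0.351]
ft_force: [0.3, -0.1, -1.1]
opening: 0.18
grip_force: 30.0
```

Call:
hand_motion --rows '{"offsets": [[0, 0, 0.5, 0, 0], [0, 0, 1, 0, 0], [0, 0, 1, 0, 0], [0, 0, 1, 0, 0]]}'

```text
t: 8.62
eef_pos: [438.2, 78.2, 24.8]
tcp_rot: [3.141, -0.0, 0.351]
ft_force: [-0.9, 0.1, -2.6]
opening: 0.187
grip_force: 30.0
```

```bash
python3 chk.py w6.png
```

```text
shaft slope z,y [-1.0000e-03 -2.5152e+01] [-0.001 -0.086] 130.7
vb tool x,y range [  9.84830297 -29.79523152] [93.42501669 29.88047369] 498
((486.37762451171875, 91.11154174804688), (85.9189682006836, 56.26844024658203), 0.3948720693588257)
t 8.6667 eef [438.2  78.2  24.8] rot [ 3.1414e+00 -3.0000e-04  3.5080e-01] q [ 0.03  0.57  2.16 -0.    0.41  1.25]
tool shift [-0.5 -0.1  0.8] turn 0.001
```

Call:
hand_motion --rows '{"offsets": [[0, 0, 0.5, 0, 0], [0, 0, 1, 0, 0], [0, 0, 1, 0, 0], [0, 0, 1, 0, 0]]}'

```text
t: 9.0
eef_pos: [438.2, 78.2, 23.7]
tcp_rot: [3.141, -0.0, 0.351]
ft_force: [-0.1, -0.9, -1.1]
opening: 0.185
grip_force: 30.0
```

Call:
hand_motion --rows '{"offsets": [[0, 0, 0.5, 0, 0], [0, 0, 0.5, 0, 0], [0, 0, 0.5, 0, 0]]}'

```text
t: 9.25
eef_pos: [438.3, 78.1, 23.3]
tcp_rot: [3.141, -0.0, 0.351]
ft_force: [0.3, -1.8, 3.4]
opening: 0.183
grip_force: 30.0
```

Vertical force has gone positive, so the shaft is seated. Opening slowly (fingers only part-way, then up).

Call:
hand_motion --rows '{"offsets": [[0, 0, 0, 0, 0.2], [0, 0, 0, 0, 0.25], [0, 0, 0, 0, 0.35], [0, 0, 0, 0, 0.5], [0, 0, 0, 0, 0.6]]}'

```text
t: 9.67
eef_pos: [438.1, 78.3, 23.1]
tcp_rot: [3.142, 0.0, 0.351]
ft_force: [-0.6, 0.2, 0.7]
opening: 0.402
grip_force: 0.0
```

Call:
hand_motion --rows '{"offsets": [[0, 0, 0, 0, 0.6], [0, 0, 0, 0, 0.6], [0, 0, 0, 0, 0.6]]}'

```text
t: 9.92
eef_pos: [438.1, 78.2, 23.1]
tcp_rot: [3.142, 0.0, 0.351]
ft_force: [0.6, 0.7, -0.3]
opening: 0.584
grip_force: 0.0
```

Call:
hand_motion --rows '{"offsets": [[0, 0, -5, 0, 0.6], [0, 0, -15, 0, 0.6], [0, 0, -30, 0, 0.6], [0, 0, -50, 0, 0.6], [0, 0, -70, 0, 0.6]]}'

```text
t: 10.33
eef_pos: [437.8, 78.2, 94.0]
tcp_rot: [-3.141, 0.001, 0.351]
ft_force: [-0.1, -0.2, 0.3]
opening: 0.598
grip_force: 0.0
```

Call:
hand_motion --rows '{"offsets": [[0, 0, -20, 0, 0.6], [0, 0, -40, 0, 0.6], [0, 0, -50, 0, 0.6], [0, 0, -50, 0, 0.6], [0, 0, -50, 0, 0.6]]}'

```text
t: 10.75
eef_pos: [438.1, 78.2, 143.5]
tcp_rot: [3.141, -0.001, 0.351]
ft_force: [0.3, 0.3, 0.3]
opening: 0.597
grip_force: 0.0
```

Run:
```python
from go import *
c=np.array([490.8,97.7]); a=.351; ux=np.array([np.cos(a),np.sin(a)]); uy=np.array([-ux[1],ux[0]])
ci,im,d=grab('wrist','w7.png'); W=cloud(ci,d).reshape(-1,3)
q=np.c_[(W[:,:2]-c)@ux,(W[:,:2]-c)@uy,W[:,2]]
def rep(n,q):
    s=q[(abs(q[:,0])<100)&(abs(q[:,1])<10)&(q[:,2]>44)&(q[:,2]<60)]
    o=s[(abs(s[:,0])>40)|(abs(s[:,0])<17)]
    print(n,len(s),'x',s[:,0].min(),s[:,0].max(),'y fit',np.polyfit(o[:,0],o[:,1],1),'z',np.polyfit(o[:,0],o[:,2],1),np.percentile(o[:,2],[50,98]))
    b=q[(abs(q[:,1])>21)&(abs(q[:,1])<32)&(q[:,2]>45)&(q[:,2]<58)&(abs(q[:,0])<45)]; print(' blocks x',b[:,0].min(),b[:,0].max(),'y',b[:,1].min(),b[:,1].max(),'z',np.median(b[:,2]))
rep('wrist',q)
ci,im2,d2=grab('scene','s7.png');W=cloud(ci,d2).reshape(-1,3)
rep('scene',np.c_[(W[:,:2]-c)@ux,(W[:,:2]-c)@uy,W[:,2]])
cv2.imwrite('pics/b7.png',cv2.resize(np.vstack([cv2.imread('pics/w7.png'),cv2.imread('pics/s7.png')]),None,fx=.74,fy=.74,interpolation=cv2.INTER_AREA))
```

```text
wrist 3588 x -83.72560161349583 85.90545872608494 y fit [-0.00087493 -0.07751868] z [2.25318104e-04 5.03955798e+01] [50.99203966 53.22580186]
 blocks x -37.039069264197764 37.106826702558614 y -29.962143046686073 29.931424335198038 z 50.738364273657936
scene 639 x -83.54504218874024 85.30266684731947 y fit [2.05018449e-04 2.16983779e+00] z [-1.34650721e-03  4.98188639e+01] [50.40187717 53.92881921]
 blocks x -36.43185387132701 37.110607899263144 y -31.653462357877075 30.504347884830583 z 50.69879128101309
```

View pics/b7.png

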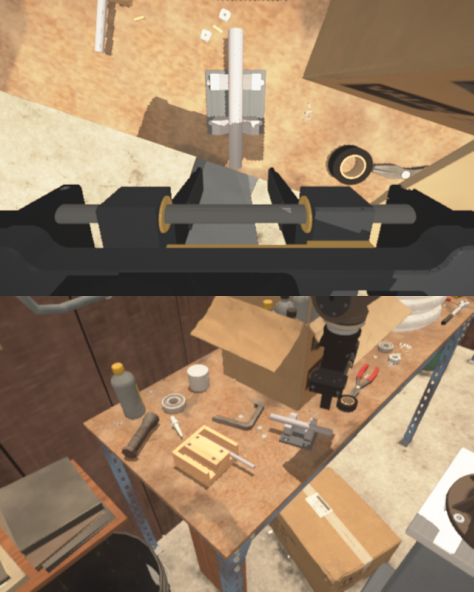

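The wrist view shows the shaft in both Vs, from (236,30) to (236,165). It is level, and the ends at −84 and +86 mm put it within about 1 mm of centre. The scene view shows the thin shaft still in the rack at (240,460) and the gripper clear. Handing in.

```bash
python3 -c "
from cell import env, eyes, workorder
print(workorder.job_done())"
```

```text
the job is handed in; nothing more can be done
None
```

The thick shaft lies level in both V-blocks, centred lengthwise to about 1 mm; the thin shaft is still in the rack, the gripper is clear, and the job was handed in at about 11 s (no verdict returned).

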